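Lock off the bench's compressed air

TASK

The bench's compressed air has to be locked off before the slitting blade is changed. On the sloping air panel, turn the black-sleeved lever of the large ball valve from along its pipe to square across it, hard against its stop; then swing the flat steel locking hasp over the shut lever until it meets its stop; and last open the small bleed cock, turning its lever fully in line with its own pipe, to let out the trapped air. Leave the things lying about where they are, and never open the bleed cock while the supply is still on.

Things in the scene. Friction and masses are not known exactly. Their poses are not given: they have to be found in the camera images.
- air_stand: Fixed grey steel stand with a sloping panel carrying the air piping. Frame: origin on the worktop; x away from the robot at yaw 0, y left, z up. Panel directions used below: v = (cos35, 0, sin35) up the slope, l = (0, 1, 0) left, n = (-sin35, 0, cos35) out of the panel, 35 deg from vertical towards the robot. All levers turn about axes along n, so each keeps its height over the panel.
- panel_point (a point): Point of the panel's face under the supply spindle, at (0, 0, 0.115) in the stand's frame; axes as the stand's. (v, l, n) in mm below count from here. The panel spans v -140 to 84, l -110 to 140. A 22 mm copper pipe (top n 33) runs down the slope along l 0 through the brass ball valve (top n 42, v -30 to 30).
- header_mid (a point): Middle of the 60 mm aluminium header tube (end caps 66 mm) that runs left-right above the levers, 231 mm long, centred at v 46, l 17, n 100; a gauge stands behind it. It overhangs: an upright gripper at the shut supply lever strikes it, a tool tilted to point along -n passes clear.
- block_mid (a point): Middle of the aluminium distribution block, fed by the ball valve's pipe: v -112, l -12, n 18; 32 (v) x 135 (l) x 36 (n) mm. The bleed cock's pipe rises from it up the slope along l -52 and ends in a silencer at v -11 (top n 32).
- padlock_lug (a point): Padlock lug for the locked hasp: v 22, l 75, n 65, 15 (v) x 35 (l) mm, with a stop pin at l 58 that rises to n 76.
- supply_lever (a joint): Lever of the large ball valve. 0 = open, pointing down the slope along its pipe, toward the robot; grows clockwise seen from the front, tip going from the bottom to the left; 1.571 (hard stop) = shut, pointing left, square across the pipe. Starts between 0 and 0.3. Stays where it is left; takes about 0.4 N m.
- lock_hasp (a joint): Flat steel strap with a turned-down lip. 0 = parked, pointing left; grows clockwise seen from the front, tip going from the left to up the slope; 1.571 (stop) = locked, across the shut lever. Starts between 0 and 0.4. Stays where it is left; takes about 0.1 N m. Its lip strikes the supply lever unless that is within about 3.5 deg of its shut stop, and once home blocks it.
- supply_spindle (a point): Point on the supply lever's turning axis at mid-thickness of the sleeve, n 56; axes as the stand's.
- supply_tip (a point): End of the supply lever's sleeve, in its middle, 88 mm from the axis. The sleeve is 60 mm long (28 to 88 mm from the axis), 20 mm wide, 12 mm thick (n 50 to 62).
- hasp_pivot (a point): Point on the hasp's pivot axis (16 mm post with the strap's round head of radius 14 mm on top) at mid-thickness of the strap: v -65, l 75, n 70.5.
- hasp_tip (a point): Free end of the hasp strap, 94 mm from its pivot. The strap is 24 mm wide and 5 mm thick (n 68 to 73); its lip, 22 mm wide and 4 mm thick, reaches down to n 50 at 47 mm from the pivot.
- bleed_lever (a joint): Quarter-turn lever of the small bleed cock. 0 = shut, lever pointing right, square across its pipe; grows anticlockwise seen from the front, tip going from the right to up the slope; 1.571 (hard stop) = open, pointing up the slope in line with its pipe. Stays where it is left; turning it takes about 0.15 N m.
- bleed_spindle (a point): Point on the bleed lever's axis at mid-thickness of its sleeve: v -60, l -52, n 46.
- bleed_tip (a point): End of the bleed lever's sleeve, 64 mm from the axis. The sleeve is 44 mm long (20 to 64 mm from the axis), 16 mm wide and 10 mm thick (n 41 to 51).
- copper_tube1: Loose bare copper tube, 14 x 200 mm, lying on the worktop at the left; bystander.
- copper_tube2: Loose bare copper tube, 10 x 130 mm, beside the other; bystander.
- foam_offcut0: Loose cream foam offcut, 29 x 93 x 17 mm, in front at the right; bystander.
- foam_offcut2: Loose white foam offcut, 27 x 87 x 22 mm, lying right of the stand; bystander.
- marker: Loose black felt marker, 131 mm, lying in front of the stand; bystander.
- tube_cutter: Loose tube cutter, 37 x 114 x 20 mm, lying in front of the stand at the left; bystander.

How it is judged:
By the outcome, as a careful person would: the job done as asked, in the order asked, and still so for the second after the job is handed in, with the robot touching nothing.
It also fails if it takes over 48 s, if anything falls off the work surface, if the arm or the gripper's body presses on something with over 40 N, if the wrist force passes 120 N, or if a joint passes its speed limit or range.

ROBOT

A 7-joint arm with a two-finger parallel gripper is mounted at the origin on a cart in front of the work surface, level with it; the furniture and walls round the work are solid. World frame = base frame: x ahead of the robot, y to its left, z up, the work surface at z = 0. Lengths are in mm, angles in rad, forces in N, time in s.
With the tool pointing down it reaches from about 425 to 975 mm from the base axis. Payload 16.7 kg.
Tool frame: the origin (TCP) lies at the very end of the fingers, on their centre line; the grasp point (between the pads) lies 19 mm behind it; z points along the fingers, y is the line along which they close (so a half turn about z gives the same grasp; the last joint's range is limited). The gripper opens to 85 mm and grips with 20 to 120 N. Pads are 22 mm wide; open, the fingers measure 114 mm over their backs; the gripper's body (76 mm by 85 mm) begins 54 mm behind the grasp point. The pads swing forward as they close: fully open they stand 13 mm farther back than shut.
Start: joints at [1.155, 0.426, 0.074, 1.606, -0.034, 1.111, -0.067], TCP at [177.279, -651.267, 231.302] pointing down, gripper open.
Joint ranges: [-2.85, 2.85], [-0.5, 2.14], [-1.23, 1.37], [0.21, 2.46], [-1.02, 4.16], [0.16, 2.05], [-2.73, 2.73]. Speed limits (rad/s): [1.89, 1.89, 2.39, 2.39, 3.01, 3.01, 3.01].

INTERFACE

Orientations are given as [roll, pitch, yaw] about the fixed x, y, z axes, in that order (R = Rz(yaw) Ry(pitch) Rx(roll)).
In Python, from bench import sense, imaging, sign_off gives the robot as it stands.
- The arm moves only by the shell command python3 -m handwheel 'ROWS' [FORCE]. ROWS is JSON, one flat list of numbers, 7 for each row, row after row: the gripper command: -1 is shut, 1 is fully open, values between are in proportion, then the shift along the tool's x, y, z in units of 50 mm (1.0 is 50 mm), then the turn, a rotation vector about the tool's x, y, z in units of 8 degrees (1.0 is 8 degrees). A call has 1 to 8 rows; each row is the pose to reach, as a shift and turn from the pose commanded when the call began, along the tool's axes at that moment; what a row does not reach only later rows make up. A row lasts 1/8 s, in which the tool goes at most 62.5 mm and 10.7 degrees, less where a joint would pass 70% of its speed; a pose out of reach is approached as far as the arm can. A call with a gripper value outside its range is refused whole. The fingers move at their own pace and stop on an object; FORCE is the grip in N (left out, the last holds). Time passes only in rows, so rows that repeat a pose let the fingers close. It gives the time, the measured TCP pose, the force, the opening and the grip force at its end, in the units of the state.
- sense(): the state, without advancing time (a new reading comes with each control period).
- imaging.grab_frame(name): name is "side" or "top" or "wrist"; returns the picture (480x640x3 uint8, red, green, blue); there is no depth.
- imaging.calibration(name): a dict with "fx", "fy", "cx", "cy" (pixels), "k1" (the pictures are not rectified: a ray, as slopes to the right and down, at radius r is drawn at 1 + k1 r^2 times it, then the intrinsics apply), "R" (3x3) and "t" (3): a world point X has camera coordinates R X + t. Camera axes: x right, y down, z forward; pixel columns grow to the right and rows downward; lengths in mm; the calibration is good to about 2 mm. A picture is of the moment at which its call begins: read the wrist's pose just before it. calibration takes no time and is no camera call; for the wrist camera it gives the pose at the moment of the call.
- sign_off(): hands the job in; it is judged then, once.
The state is a dict: "time_s": time; "joints": joint angles; "dq": joint speeds; "tau": joint torques, N m; "tcp_pos": TCP position; "eef_rot": TCP orientation; "contact_force": force on the tool from outside, world axes, zero at the start; "ft_torque": the same for the moment, N m; "finger_gap": finger opening in mm; "grasp_force": force on a finger pad.
Only numpy, scipy, OpenCV 4.12 (cv2) and the standard library are available. Lean on these libraries where they do the work, as an engineer would, in place of code of your own. Each camera call takes 0.05 s, during which the arm holds its last target. There are 200 camera calls.

## Working session

There is one attempt and no reset: what is moved stays moved. The work goes in short steps, Python scripts to look and compute and a shell command to move; the robot and the scene stay as the last step left them, time stands still between calls to the robot, and variables do not carry over. Pictures are saved under pics/ and viewed, at most 10 in all, crops included, and the job is handed in when it is done.

```bash
mkdir -p pics; ls; python3 - <<'E'
from bench import sense, imaging
import cv2
s=sense(); print(s['time_s'],s['tcp_pos'],s['eef_rot'])
for n in('side','top'):
    c=imaging.calibration(n); print(n,{k:(v if not hasattr(v,'tolist') else v.tolist()) for k,v in c.items()})
    cv2.imwrite(f'pics/{n}0.png',imaging.grab_frame(n)[:,:,::-1])
E
```

```text
pics
0.0 [ 177.17417254 -650.87522446  230.60849665] [-3.14026070e+00  1.00144575e-04  2.65778002e-01]
side {'fx': 609.4560396238635, 'fy': 609.4560396238635, 'cx': 309.675420471399, 'cy': 241.00691822269266, 'k1': -0.018375723373408162, 'R': [[-0.9671945668753424, -0.25402076057390405, -0.0028500884677169374], [-0.13068161644072257, 0.5071339286711336, -0.8519022793225882], [0.21784624148985995, -0.8235828019015675, -0.5236930240901675]], 't': [501.3503561292181, 139.08896001547973, 1291.2058860773514]}
top {'fx': 531.3336554722988, 'fy': 531.3336554722988, 'cx': 316.0689165701016, 'cy': 228.55311212475837, 'k1': 0.011655226406151093, 'R': [[0.011223007594567364, -0.9999253430238814, 0.004832440284732812], [-0.976587313382979, -0.011999085593416718, -0.21478650163438373], [0.2148284511882622, -0.0023087493356976773, -0.9766490701559888]], 't': [105.17203653552481, 528.1457390825459, 1232.252396286044]}
```

View pics/side0.png

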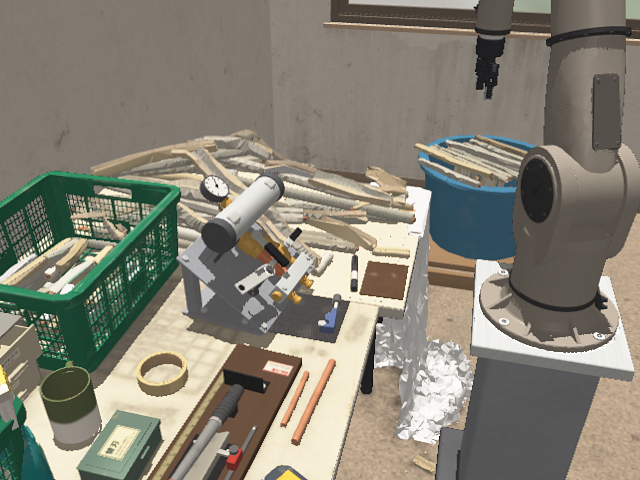

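View pics/top0.png

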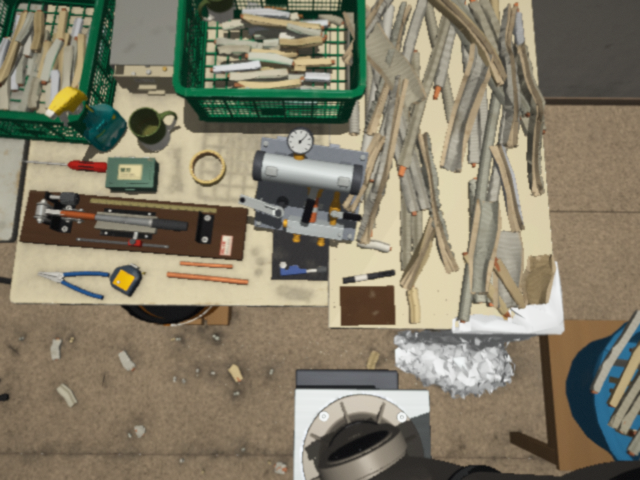

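```bash
python3 - <<'E'
import cv2,numpy as np
a=cv2.imread('pics/top0.png')[115:290,230:400]; b=cv2.imread('pics/side0.png')[165:345,170:355]
a=cv2.resize(a,None,fx=4,fy=4,interpolation=cv2.INTER_CUBIC)[:600,:,:];cv2.imwrite('pics/top0c.png',cv2.resize(cv2.imread('pics/top0.png')[130:285,235:395],None,fx=3.8,fy=3.8,interpolation=cv2.INTER_CUBIC))
cv2.imwrite('pics/side0c.png',cv2.resize(b,None,fx=3.3,fy=3.3,interpolation=cv2.INTER_CUBIC))
E
```

```text
(no output)
```

View pics/top0c.png

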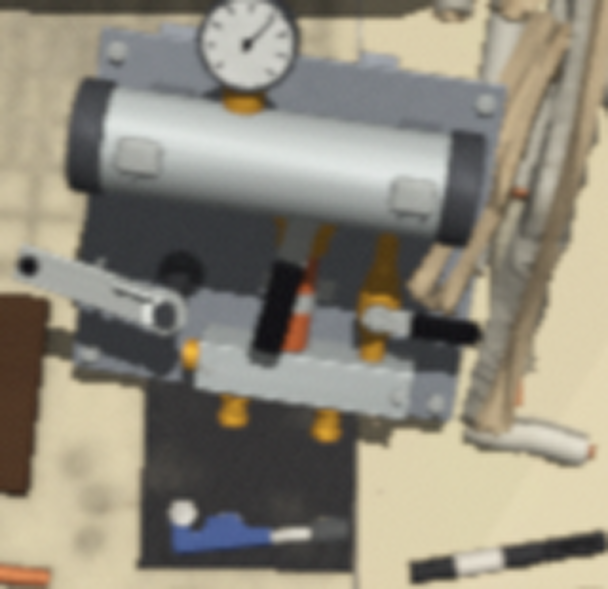

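View pics/side0c.png

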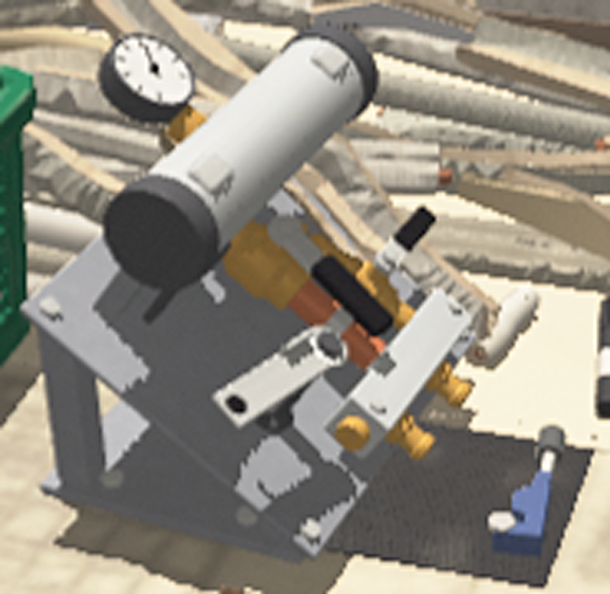

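```bash
cat >h.py <<'E'
import numpy as np, cv2
from bench import sense, imaging
from scipy.spatial.transform import Rotation as Ro
from scipy.optimize import least_squares
a=np.deg2rad(35); V=np.array([np.cos(a),0,np.sin(a)]);L=np.array([0,1.,0]);N=np.array([-np.sin(a),0,np.cos(a)])
def st(p): return np.array([0,0,115])+p[0]*V+p[1]*L+p[2]*N
def wld(p,S): return np.array([S[0],S[1],0])+Ro.from_euler('z',S[2]).apply(st(p))
def proj(c,X):
    q=np.array(c['R'])@X+np.array(c['t']); m=q[:2]/q[2]; m=m*(1+c['k1']*(m@m))
    return np.array([c['fx']*m[0]+c['cx'],c['fy']*m[1]+c['cy']])
def ray(c,px):
    d=np.array([(px[0]-c['cx'])/c['fx'],(px[1]-c['cy'])/c['fy']]); m=d.copy()
    for _ in range(5): m=d/(1+c['k1']*(m@m))
    R=np.array(c['R']); return -R.T@np.array(c['t']), R.T@np.array([*m,1])
def on_panel(c,px,n,S):
    "pixel -> (v,l) on plane at height n"
    o,d=ray(c,px); Rz=Ro.from_euler('z',S[2]); nw=Rz.apply(N); p0=wld((0,0,n),S)
    X=o+d*((p0-o)@nw)/(d@nw)-p0; return np.array([X@Rz.apply(V),X@Rz.apply(L)])
E
python3 - <<'E'
from h import *
T=imaging.calibration('top');Sd=imaging.calibration('side')
t=lambda u,v:np.array([235+u/3.8-.37,130+v/3.8-.37]); s=lambda u,v:np.array([170+u/3.3-.35,165+v/3.3-.35])
F=[('hasp',T,t(162,313),(-65,75,73)),('hdrL',T,t(80,134),(46,132.5,100)),('hdrR',T,t(476,188),(46,-98.5,100)),
('pTL',T,t(103,28),(84,140,0)),('pTR',T,t(508,88),(84,-110,0)),('pBL',T,t(73,372),(-140,140,0)),('pBR',T,t(455,425),(-140,-110,0)),
('hasp_s',Sd,s(328,347),(-65,75,73)),('hdrL_s',Sd,s(157,237),(46,132.5,100)),('pTL_s',Sd,s(22,310),(84,140,0)),('pBL_s',Sd,s(315,555),(-140,140,0))]
r=lambda S:np.concatenate([proj(c,wld(p,S))-m for _,c,m,p in F])
o=least_squares(r,[650,0,-.1],x_scale=[100,100,.1],loss='soft_l1')
S=o.x;print(S)
for f,e in zip(F,r(S).reshape(-1,2)):print(f[0],e.round(1))
np.save('S.npy',S)
# levers
for nm,c,m,n,ax in [('sup tip T',T,t(264,352),60,(0,0)),('sup tip S',Sd,s(380,325),60,(0,0)),('hasp tip T',T,t(26,263),73,(-65,75)),('hasp hole S',Sd,s(236,404),73,(-65,75)),('bleed T',T,t(478,333),48,(-60,-52)),('bleed S',Sd,s(425,214),48,(-60,-52))]:
    p=on_panel(c,m,n,S)-ax; print(nm,p.round(1),np.hypot(*p).round(1),np.arctan2(p[1],-p[0]).round(3))
E
```

```text
[ 6.30289569e+02  1.12327175e+02 -1.36103344e-01]
hasp [0.5 0.3]
hdrL [-1.1  0.4]
hdrR [0.6 1.3]
pTL [-1.   0.3]
pTR [-0.1 -0.2]
pBL [-0.6 -1.3]
pBR [-0.8 -0.5]
hasp_s [ 0.1 -1.9]
hdrL_s [-1.  -0.1]
pTL_s [ 0.1 -2.5]
pBL_s [ 0.6 -0.9]
sup tip T [-85.3  13.1] 86.3 0.152
sup tip S [-83.2  20. ] 85.5 0.235
hasp tip T [19.7 85.6] 87.8 1.797
hasp hole S [16.5 87.7] 89.3 1.757
bleed T [  2.4 -62.3] 62.4 -1.61
bleed S [ -0.6 -55.9] 55.9 -1.561
```

```bash
cat >>h.py <<'E'
S=np.load('S.npy') if __import__('os').path.exists('S.npy') else None
def cur():
    s=sense(); return s,np.array(s['tcp_pos']),Ro.from_euler('xyz',s['eef_rot'])
def rot(extra=12,yaw=0):
    z=-N; e=np.deg2rad(extra); z=-N*np.cos(e)+V*np.sin(e); x=V*np.cos(e)+N*np.sin(e)
    B=Ro.from_matrix(np.array([x,-L,z]).T)
    return Ro.from_euler('z',S[2])*B*Ro.from_euler('z',yaw,degrees=True)
def rows(tg):
    "tg: list of (world pos, Rotation or None)"
    s,p,R=cur()
    for X,Q in tg:
        d=R.inv().apply(X-p)/50; w=(R.inv()*(Q or R)).as_rotvec(degrees=True)/8
        print(np.r_[d,w].round(3).tolist())
def where():
    s,p,R=cur(); Rz=Ro.from_euler('z',S[2]); q=p-wld((0,0,0),S)
    print('t',round(s['time_s'],2),'vln',[round(float(q@Rz.apply(k)),1) for k in(V,L,N)],'F',np.round(Rz.inv().apply(s['contact_force']),1),'tau',np.round(s['ft_torque'],2),'q',np.round(s['joints'],2),'gap',round(s['finger_gap'],1))
E
python3 - <<'E'
from h import *
where()
rows([(np.array([300,-560,380]),None),(np.array([480,-300,400]),None),(np.array([500,-100,350]),rot())])
E
```

```text
t 0.1 vln [-216.5, -817.7, 292.9] F [-0.1  1.   0. ] tau [-0.01 -0.    0.01] q [ 1.16  0.43  0.07  1.61 -0.03  1.11 -0.07] gap 85.2
[2.848, -1.114, -2.984, 0.0, 0.0, 0.0]
[7.687, -5.186, -3.38, 0.0, 0.0, 0.0]
[9.124, -8.939, -2.376, -1.187, 5.796, 2.711]
```

```bash
python3 -m handwheel '[-1,2.8,-1.1,-3,0,0,0, -1,2.8,-1.1,-3,0,0,0, -1,2.8,-1.1,-3,0,0,0, -1,7.7,-5.2,-3.4,0,0,0, -1,7.7,-5.2,-3.4,0,0,0, -1,7.7,-5.2,-3.4,0,0,0, -1,7.7,-5.2,-3.4,0,0,0, -1,7.7,-5.2,-3.4,0,0,0]' 30; python3 - <<'E'
from h import *
where()
rows([(np.array([500,-100,330]),rot()),(wld((-80,-20,110),S),rot())])
E
```

```text
time_s: 1.1
tcp_pos: [466.2, -318.3, 398.6]
eef_rot: [-3.142, 0.0, 0.266]
contact_force: [0.5, -1.5, 0.1]
finger_gap: -0.1
grasp_force: 0.0
t 1.1 vln [77.3, -448.9, 292.0] F [ 0.7 -1.4  0.1] tau [-0.07 -0.03  0.03] q [ 0.62  0.15 -0.16  1.62  0.02  1.38 -0.84] gap -0.1
[1.798, -4.035, 1.372, -1.18, 5.795, 2.713]
[2.904, -8.086, 4.787, -1.18, 5.795, 2.713]
```

```bash
python3 -m handwheel '[-1,1.8,-4,1.4,-1.2,5.8,2.7, -1,1.8,-4,1.4,-1.2,5.8,2.7, -1,1.8,-4,1.4,-1.2,5.8,2.7, -1,1.8,-4,1.4,-1.2,5.8,2.7, -1,1.8,-4,1.4,-1.2,5.8,2.7, -1,1.8,-4,1.4,-1.2,5.8,2.7, -1,1.8,-4,1.4,-1.2,5.8,2.7]'; python3 - <<'E'
from h import *
where()
rows([(wld((-80,-20,120),S),rot()),(wld((-80,-20,54),S),rot())])
E
```

```text
time_s: 1.98
tcp_pos: [500.5, -103.5, 329.3]
eef_rot: [3.137, -0.82, -0.13]
contact_force: [0.5, -0.5, 0.7]
finger_gap: 0.0
grasp_force: 0.0
t 1.98 vln [41.6, -231.5, 232.5] F [ 0.6 -0.4  0.7] tau [ 0.06  0.76 -0.01] q [ 0.5  -0.29 -0.38  2.39 -0.37  0.21 -1.28] gap 0.0
[-2.829, -4.241, 1.693, 0.005, 0.0, 0.028]
[-3.104, -4.243, 2.984, 0.005, 0.0, 0.028]
```

```bash
python3 - <<'E'
from h import *
for e in(0,5):rows([(wld((-80,-20,110),S),rot(e))])
E
```

```text
[-2.871, -4.242, 1.888, 0.008, -1.5, 0.027]
[-2.871, -4.242, 1.888, 0.007, -0.875, 0.027]
```

```bash
python3 -m handwheel '[-1,-1.5,-2.5,0.5,0,-1.5,0, -1,-2.9,-4.2,1.6,0,-1.5,0, -1,-2.9,-4.2,1.7,0,-1.5,0, -1,-2.9,-4.2,1.8,0,-1.5,0, -1,-2.9,-4.2,1.9,0,-1.5,0, -1,-2.9,-4.2,1.9,0,-1.5,0]'; python3 - <<'E'
from h import *
where()
for e in(0,6,12):rows([(wld((-80,-20,54),S),rot(e))])
cv2.imwrite('pics/w1.png',imaging.grab_frame('wrist')[:,:,::-1])
E
```

```text
time_s: 2.72
tcp_pos: [489.4, 36.7, 216.5]
eef_rot: [3.13, -0.594, -0.134]
contact_force: [-0.6, -0.7, 0.9]
finger_gap: -0.2
grasp_force: 0.0
t 2.73 vln [-47.8, -94.0, 157.4] F [-0.5 -0.8  0.9] tau [ 0.15  0.62 -0.01] q [ 0.88 -0.1  -1.19  2.38  0.57  0.32 -2.53] gap -0.2
[-0.607, -1.503, 2.062, 0.075, 0.122, 0.014]
[-0.607, -1.503, 2.062, 0.074, 0.872, 0.018]
[-0.607, -1.503, 2.062, 0.073, 1.622, 0.022]
```

View pics/w1.png

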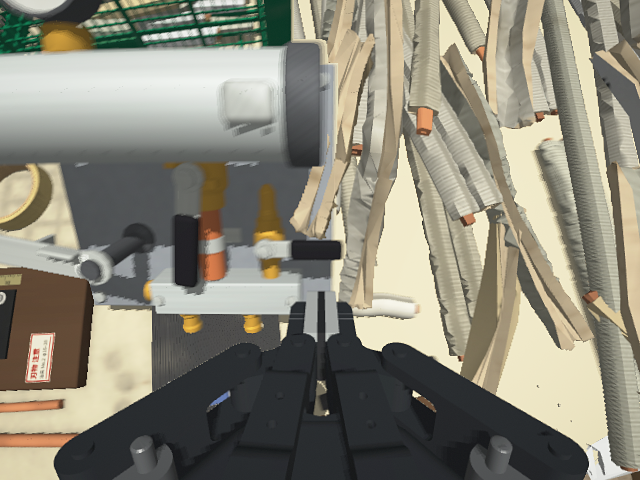

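```bash
cat >kin.py <<'E'
import numpy as np
from scipy.spatial.transform import Rotation as Ro
lo=np.array([-2.85,-.5,-1.23,.21,-1.02,.16,-2.73]);hi=np.array([2.85,2.14,1.37,2.46,4.16,2.05,2.73])
def fk(q,P,s=(-1,1,-1,1,-1,1,-1)):
    h,a,b,c,o1,o7,e1,e2,e3=P; z=lambda t:Ro.from_euler('z',t); y=lambda t:Ro.from_euler('y',t)
    R=z(s[0]*q[0]+o1); p=np.array([0,0,h]); R=R*y(q[1])*z(s[2]*q[2]); p=p+R.apply([e1,0,a]); R=R*y(q[3])*z(s[4]*q[4]); p=p+R.apply([e2,0,b]); R=R*y(q[5])*z(s[6]*q[6]+o7); p=p+R.apply([0,e3*0,c]); return p,R
E
python3 - <<'E'
from kin import *; from h import sense; from scipy.optimize import least_squares; import itertools
s=sense()
D=[([1.155,.426,.074,1.606,-.034,1.111,-.067],[177.279,-651.267,231.302],[-3.1403,.0001,.2658]),
([.62,.15,-.16,1.62,.02,1.38,-.84],[466.2,-318.3,398.6],[-3.142,0,.266]),
([.5,-.29,-.38,2.39,-.37,.21,-1.28],[500.5,-103.5,329.3],[3.137,-.82,-.13]),
(s['joints'],s['tcp_pos'],s['eef_rot'])]
best=[]
for sg in itertools.product([-1],[1],[-1,1],[1],[-1,1],[1],[-1,1]):
    def r(P):
        o=[]
        for q,p,e in D:
            x,R=fk(q,P,sg); o+=[(x-p)/300,(R.inv()*Ro.from_euler('xyz',e)).as_rotvec()]
        return np.concatenate(o)
    for o7 in(0,1.57,3.14,-1.57):
        k=least_squares(r,[250,575,488,325,0,o7,0,0,0]); best.append((k.cost,sg,k.x,r(k.x).reshape(-1,2,3)))
best.sort(key=lambda t:t[0])
for b in best[:3]:print(b[0],b[1],b[2].round(3))
print(best[0][3].round(3))
np.savez('kin.npz',P=best[0][2],sg=best[0][1])
E
```

```text
0.006819899377628543 (-1, 1, -1, 1, -1, 1, -1) [ 2.66740e+02  5.51624e+02  4.90890e+02  3.16224e+02 -1.05000e-01
  1.48100e+00  3.83000e+00 -7.23000e-01  0.00000e+00]
0.006819899378055381 (-1, 1, -1, 1, -1, 1, -1) [ 2.66739e+02  5.51627e+02  4.90890e+02  3.16226e+02 -1.05000e-01
  1.48100e+00  3.82900e+00 -7.24000e-01  0.00000e+00]
0.0068198993789219875 (-1, 1, -1, 1, -1, 1, -1) [ 2.66739e+02  5.51627e+02  4.90890e+02  3.16226e+02 -1.05000e-01
  1.48100e+00  3.82800e+00 -7.24000e-01  0.00000e+00]
[[[-0.024  0.007  0.009]
  [ 0.001 -0.    -0.015]]

 [[ 0.017  0.024  0.004]
  [-0.008  0.001 -0.009]]

 [[-0.002  0.042 -0.007]
  [ 0.072  0.001  0.021]]

 [[ 0.024  0.011 -0.006]
  [ 0.059  0.003  0.002]]]
```

```bash
cat >kin.py <<'E'
import numpy as np
from scipy.spatial.transform import Rotation as Ro
lo=np.array([-2.85,-.5,-1.23,.21,-1.02,.16,-2.73]);hi=np.array([2.85,2.14,1.37,2.46,4.16,2.05,2.73])
def fk(q,P):
    h,a,b,c,o1,o7,x1,x2,y1,y2,y3,x3,r5,x4=P; z=lambda t:Ro.from_euler('z',t); y=lambda t:Ro.from_euler('y',t)
    R=z(-q[0]+o1); p=np.array([0,0,h]); R=R*y(q[1])*z(-q[2]); p=p+R.apply([x1,y1,a]); R=R*y(q[3])*z(-q[4]+r5); p=p+R.apply([x2,y2,b]); R=R*y(q[5]); p=p+R.apply([x3,y3,c]);R=R*z(-q[6]+o7); return p,R
E
python3 - <<'E'
from kin import *; from h import sense; from scipy.optimize import least_squares
s=sense()
D=[([1.155,.426,.074,1.606,-.034,1.111,-.067],[177.279,-651.267,231.302],[-3.1403,.0001,.2658]),
([.62,.15,-.16,1.62,.02,1.38,-.84],[466.2,-318.3,398.6],[-3.142,0,.266]),
([.5,-.29,-.38,2.39,-.37,.21,-1.28],[500.5,-103.5,329.3],[3.137,-.82,-.13]),
(s['joints'],s['tcp_pos'],s['eef_rot'])]
def r0(P): return np.concatenate([np.r_[(fk(q,P)[0]-p)/300,(fk(q,P)[1].inv()*Ro.from_euler('xyz',e)).as_rotvec()] for q,p,e in D])
r=lambda P:np.r_[r0(P),(np.array(P)[[6,7,8,9,10,11,13]])/5e3]
k=least_squares(r,[250,575,488,325,0,1.57,0,0,0,0,0,0,0,0],x_scale=[100]*4+[.1]*2+[50]*6+[.1,50]);print(k.cost,k.x.round(3));print(r0(k.x).reshape(-1,6).round(3));np.save('P.npy',k.x)
E
```

```text
0.0013703432632177802 [ 2.53749e+02  5.56474e+02  4.91558e+02  3.17220e+02 -1.40000e-02
  1.56400e+00 -9.90000e+00 -5.54000e+00 -6.48860e+01  5.14900e+00
  5.15100e+00 -8.13500e+00 -5.00000e-03  0.00000e+00]
[[-0.004  0.005  0.016  0.001  0.004 -0.005]
 [ 0.01   0.01  -0.01  -0.005  0.005  0.001]
 [-0.022  0.004  0.012  0.006 -0.002  0.005]
 [ 0.028 -0.003 -0.018  0.009 -0.001 -0.001]]
```

```bash
cat >ik.py <<'E'
from kin import *; from h import *
P=np.load('P.npy')
def orient(e,lean,yaw):  # e: extra tilt beyond -n (deg), lean: body leans toward +l (deg)
    z=-N; x=V
    B=Ro.from_matrix(np.array([V,-L,-N]).T)
    # rotate about stand L for tilt (+e moves body to -v), about V for lean
    return Ro.from_euler('z',S[2])*Ro.from_rotvec(np.deg2rad(lean)*-V)*Ro.from_rotvec(np.deg2rad(e)*-L)*B*Ro.from_euler('z',yaw,degrees=True)
def ik(X,R,q0,m=.05):
    f=lambda q:np.r_[(fk(q,P)[0]-X)/100,(fk(q,P)[1].inv()*R).as_rotvec()*3,.01*(q-q0)]
    o=least_squares(f,np.clip(q0,lo+m+.01,hi-m-.01),bounds=(lo+m,hi-m)); return o.x,np.linalg.norm(f(o.x)[:6])
E
python3 - <<'E'
from ik import *
q0=np.array(sense()['joints']); rng=np.random.default_rng(0)
# check sign conventions
for e,l in((10,0),(0,10)): print('toolz-back in vln',[round(float(-orient(e,l,0).apply([0,0,1])@Ro.from_euler('z',S[2]).apply(k)),2) for k in(V,L,N)])
seeds=[q0,np.array([.2,0,-.4,2.3,-.3,.3,-1.3]),np.array([-.3,.1,.3,2.3,1.5,.4,0]),np.array([-.3,.1,.8,2.3,1.,.4,0]),np.array([-.2,.1,0,2.2,3.1,.4,1.4]),np.array([.8,.1,-1,2.3,.8,.4,-2]),np.array([-.9,.1,1,2.3,-.8,.4,-1])]
for nm,vln,opts in [('supEnd',(-23,55,54),[(e,l,y) for e in(0,-5) for l in(-25,-12,0,12,25) for y in(0,180)]),('bleedEnd',(-22,-75,45),[(e,l,y) for e in(0,8) for l in(-25,-12,0,12,25) for y in(0,180)]),('supStart',(-79,-19,54),[(e,l,y) for e in(0,-15,-25) for l in(-20,0,20) for y in(0,180)])]:
    for op in opts:
        res=[ik(wld(vln,S),orient(*op),s) for s in seeds]; res=[x for x in res if x[1]<.01]
        if res:
            q,_=min(res,key=lambda x:abs(x[0]-q0).max()); print(nm,op,len(res),q.round(2))
E
```

```text
toolz-back in vln [-0.17, -0.0, 0.98]
toolz-back in vln [-0.0, 0.17, 0.98]
supEnd (0, -25, 0) 2 [-0.44  0.26  0.09  2.3   3.94  0.21  0.36]
supEnd (0, -25, 180) 3 [ 0.66  0.42 -1.14  2.27  1.83  0.21 -0.48]
supEnd (0, -12, 180) 4 [-0.04  0.26 -0.46  2.24  1.43  0.25 -0.29]
supEnd (0, 0, 180) 4 [ 0.3   0.4  -1.05  2.18  1.35  0.76 -0.24]
supEnd (0, 12, 0) 5 [-1.4   0.57  0.94  2.12  0.33  0.35 -2.68]
supEnd (0, 12, 180) 5 [ 0.14  0.47 -1.    2.1   1.28  1.06 -0.25]
supEnd (0, 25, 0) 6 [-1.46  0.73  0.99  2.02  0.24  0.57 -2.68]
supEnd (0, 25, 180) 5 [-0.03  0.56 -0.92  1.99  1.23  1.35 -0.27]
supEnd (-5, -25, 180) 3 [ 0.71  0.46 -1.18  2.23  1.24  0.22  0.14]
supEnd (-5, -12, 180) 4 [ 0.57  0.42 -1.18  2.19  1.25  0.51 -0.01]
supEnd (-5, 0, 0) 5 [-0.97  0.33  0.5   2.15  0.51  0.31 -2.68]
supEnd (-5, 0, 180) 4 [ 0.38  0.43 -1.12  2.13  1.21  0.79 -0.09]
supEnd (-5, 12, 0) 5 [-1.24  0.48  0.76  2.07  0.38  0.47 -2.68]
supEnd (-5, 12, 180) 5 [ 0.19  0.49 -1.05  2.05  1.18  1.07 -0.15]
supEnd (-5, 25, 0) 5 [-1.35  0.65  0.88  1.97  0.27  0.67 -2.68]
supEnd (-5, 25, 180) 6 [ 0.04  0.59 -0
[... 1370 characters left out ...]
 0.32  0.78]
supStart (-15, 0, 0) 6 [-0.04  0.25 -0.41  2.22  0.65  0.47 -2.68]
supStart (-15, 0, 180) 4 [ 0.59  0.42 -1.18  2.21  0.99  0.72  0.17]
supStart (-15, 20, 0) 5 [-1.05  0.44  0.59  2.11  0.39  0.64 -2.68]
supStart (-15, 20, 180) 6 [ 0.32  0.54 -1.13  2.09  1.06  1.2  -0.1 ]
supStart (-25, -20, 0) 6 [ 0.79  0.48 -1.15  2.16  0.39  0.54 -2.1 ]
supStart (-25, -20, 180) 4 [ 0.8   0.49 -1.18  2.16  0.42  0.55  1.01]
supStart (-25, 0, 0) 6 [ 0.41  0.38 -0.92  2.11  0.61  0.73 -2.59]
supStart (-25, 0, 180) 4 [ 0.6   0.49 -1.18  2.1   0.77  0.84  0.41]
supStart (-25, 20, 0) 5 [-0.54  0.39  0.04  2.01  0.43  0.86 -2.68]
supStart (-25, 20, 180) 6 [ 0.39  0.62 -1.18  1.99  0.93  1.27  0.03]
```

```bash
python3 - <<'E'
from ik import *
q=np.array(sense()['joints'])
for i,y in enumerate(range(0,-181,-15)):
    f=i/12; q,e=ik(wld((-48-22*f,-94+54*f,157-57*f),S),orient(-5*f,15*f,y),q); print(y,round(e,3),q.round(2))
Q=orient(-3,8,-90); rows([(wld((-60,-70,140),S),Q)])
E
```

```text
0 0.0 [ 0.79 -0.14 -1.08  2.4   0.47  0.27 -2.44]
-15 0.0 [ 0.79 -0.11 -1.12  2.39  0.61  0.32 -2.34]
-30 0.0 [ 0.78 -0.08 -1.15  2.38  0.73  0.38 -2.21]
-45 0.0 [ 0.76 -0.04 -1.17  2.37  0.82  0.44 -2.06]
-60 0.0 [ 0.72  0.   -1.18  2.35  0.89  0.5  -1.89]
-75 0.0 [ 0.67  0.04 -1.18  2.34  0.95  0.57 -1.69]
-90 0.0 [ 0.63  0.08 -1.18  2.33  0.99  0.64 -1.49]
-105 0.0 [ 0.59  0.12 -1.18  2.32  1.02  0.7  -1.28]
-120 0.0 [ 0.55  0.16 -1.18  2.3   1.05  0.76 -1.06]
-135 0.0 [ 0.51  0.2  -1.18  2.29  1.07  0.82 -0.83]
-150 0.0 [ 0.48  0.24 -1.18  2.28  1.09  0.88 -0.6 ]
-165 0.0 [ 0.45  0.28 -1.18  2.26  1.1   0.94 -0.37]
-180 0.0 [ 0.42  0.32 -1.18  2.25  1.11  0.99 -0.13]
[-0.217, -0.438, 0.34, -0.539, -0.937, -11.207]
```

```bash
python3 -m handwheel '[-1,-0.2,-0.4,0.3,-0.5,-0.9,-11.2, -1,-0.2,-0.4,0.3,-0.5,-0.9,-11.2, -1,-0.2,-0.4,0.3,-0.5,-0.9,-11.2, -1,-0.2,-0.4,0.3,-0.5,-0.9,-11.2, -1,-0.2,-0.4,0.3,-0.5,-0.9,-11.2, -1,-0.2,-0.4,0.3,-0.5,-0.9,-11.2, -1,-0.2,-0.4,0.3,-0.5,-0.9,-11.2, -1,-0.2,-0.4,0.3,-0.5,-0.9,-11.2]'; python3 - <<'E'
from ik import *
where()
rows([(wld((-75,-35,100),S),orient(-5,15,180))])
E
```

```text
time_s: 3.78
tcp_pos: [492.3, 56.2, 198.6]
eef_rot: [2.577, 0.048, 1.273]
contact_force: [0.7, -0.7, 1.6]
finger_gap: 0.0
grasp_force: 0.0
t 3.77 vln [-57.8, -74.3, 142.5] F [ 0.8 -0.6  1.6] tau [ 0.15  0.55 -0.01] q [ 0.67  0.09 -1.21  2.33  0.97  0.64 -1.58] gap 0.0
[0.852, -0.392, 0.762, 0.906, -0.641, -11.909]
```

Behaves as predicted; finish the half turn.

```bash
python3 -m handwheel '[-1,0.8,-0.4,0.7,0.9,-0.6,-11.9, -1,0.8,-0.4,0.7,0.9,-0.6,-11.9, -1,0.8,-0.4,0.7,0.9,-0.6,-11.9, -1,0.8,-0.4,0.7,0.9,-0.6,-11.9, -1,0.8,-0.4,0.7,0.9,-0.6,-11.9, -1,0.8,-0.4,0.7,0.9,-0.6,-11.9, -1,0.8,-0.4,0.7,0.9,-0.6,-11.9, -1,0.8,-0.4,0.7,0.9,-0.6,-11.9]'; python3 - <<'E'
from ik import *
where()
c=imaging.calibration('wrist');im=imaging.grab_frame('wrist')
cv2.imwrite('pics/w2.png',im[:,:,::-1])
for nm,p in [('hasp',(-65,75,73)),('sup',(0,0,62)),('bleed',(-60,-52,51)),('blockcorner',(-96,55.5,36)),('blk',(-96,-79.5,36)),('suptip',(-86.6,15.7,56)),('TCP',None)]:
    print(nm,proj(c,wld(p,S) if p else np.array(sense()['tcp_pos'])).round(0))
rows([(wld((-80,-21,54),S),orient(-3,14,180))])
E
```

```text
time_s: 4.78
tcp_pos: [505.3, 92.1, 156.1]
eef_rot: [-3.045, 0.548, 2.722]
contact_force: [0.8, 0.0, 0.3]
finger_gap: 0.2
grasp_force: 0.0
t 4.78 vln [-75.6, -37.0, 103.1] F [0.7 0.1 0.3] tau [ 0.35  0.42 -0.03] q [ 0.4   0.4  -1.21  2.25  1.17  1.03 -0.43] gap 0.2
hasp [556. 277.]
sup [419. 382.]
bleed [324. 295.]
blockcorner [490. 209.]
blk [281. 243.]
suptip [424. 244.]
TCP [320. 307.]
[0.109, 0.529, 0.883, -0.015, -0.35, -1.525]
```

View pics/w2.png

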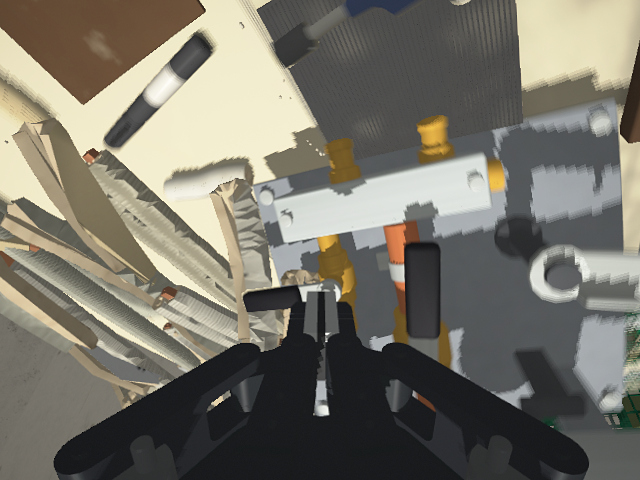

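```bash
python3 -m handwheel '[-1,0.1,0.3,0.1,0,-0.3,-1.5, -1,0.1,0.5,0.5,0,-0.3,-1.5, -1,0.1,0.5,0.9,0,-0.3,-1.5, -1,0.1,0.5,0.9,0,-0.3,-1.5]'; python3 - <<'E'
from ik import *
where()
T=[]
for th,r in((.2,78),(.45,70),(.7,60),(.9,54),(1.1,50),(1.3,50),(1.45,52),(1.571,52)):
    d=10+11*np.sin(th)+14.5*np.cos(th); c=r*np.array([-np.cos(th),np.sin(th)])-d*np.array([np.sin(th),np.cos(th)])
    f=th/1.571; print(th,c.round(0)); T.append((wld((*c,54),S),orient(-3+5*f,13,180)))
rows(T)
E
```

```text
time_s: 5.32
tcp_pos: [531.2, 102.6, 111.6]
eef_rot: [-2.918, 0.555, 2.964]
contact_force: [0.3, 0.4, 0.1]
finger_gap: 0.2
grasp_force: 0.0
t 5.33 vln [-81.3, -23.1, 52.8] F [0.2 0.5 0.1] tau [ 0.35  0.48 -0.01] q [ 0.28  0.54 -1.11  2.24  1.35  1.09 -0.38] gap 0.2
0.2 [-82. -10.]
0.45 [-75.   5.]
0.7 [-64.  17.]
0.9 [-55.  25.]
1.1 [-46.  33.]
1.3 [-37.  42.]
1.45 [-29.  49.]
1.571 [-21.  52.]
[0.018, 0.241, -0.085, -0.136, -0.148, -0.157]
[-0.101, 0.549, -0.169, -0.137, -0.247, -0.156]
[-0.315, 0.781, -0.24, -0.138, -0.347, -0.155]
[-0.485, 0.941, -0.29, -0.139, -0.426, -0.154]
[-0.66, 1.089, -0.337, -0.14, -0.506, -0.154]
[-0.838, 1.268, -0.393, -0.141, -0.585, -0.153]
[-0.996, 1.412, -0.438, -0.141, -0.645, -0.152]
[-1.149, 1.476, -0.463, -0.142, -0.693, -0.152]
```

```bash
python3 -m handwheel '[-1,0.02,0.24,-0.07,-0.1,-0.1,-0.1, -1,-0.1,0.55,-0.15,-0.1,-0.2,-0.1, -1,-0.31,0.78,-0.23,-0.1,-0.3,-0.1, -1,-0.48,0.94,-0.28,-0.1,-0.4,-0.1, -1,-0.66,1.09,-0.33,-0.1,-0.5,-0.1, -1,-0.84,1.27,-0.38,-0.1,-0.6,-0.1, -1,-0.9,1.34,-0.4,-0.1,-0.65,-0.1]'; python3 - <<'E'
from ik import *
where()
T=[(wld((v,52,54),S),orient(2,13,180)) for v in(-21,-17)]
rows(T)
E
```

```text
time_s: 6.2
tcp_pos: [577.1, 166.2, 140.7]
eef_rot: [-2.907, 0.642, 3.01]
contact_force: [-4.3, -6.1, -4.2]
finger_gap: -0.1
grasp_force: 3.5
t 6.2 vln [-34.4, 46.1, 55.4] F [-3.4 -6.6 -4.2] tau [-0.42  1.84 -1.06] q [ 0.15  0.58 -1.09  2.13  1.4   1.19 -0.39] gap -0.1
[-0.267, 0.122, 0.01, -0.035, -0.026, -0.028]
[-0.347, 0.122, 0.012, -0.035, -0.026, -0.028]
```

```bash
python3 -m handwheel '[-1,-0.15,0.1,0,0,0,0, -1,-0.27,0.12,0,0,0,0, -1,-0.32,0.12,0,0,0,0, -1,-0.32,0.12,0,0,0,0]'; python3 - <<'E'
from ik import *
where()
E
```

```text
time_s: 6.7
tcp_pos: [590.3, 170.8, 148.3]
eef_rot: [-2.909, 0.64, 3.01]
contact_force: [-9.1, -0.1, -8.4]
finger_gap: -0.2
grasp_force: 5.9
t 6.7 vln [-19.9, 52.5, 54.5] F [-9.  -1.3 -8.4] tau [ 0.88  3.08 -0.56] q [ 0.15  0.58 -1.09  2.1   1.39  1.19 -0.36] gap -0.2
```

```bash
python3 -m handwheel '[-1,-0.06,0,0,0,0,0, -1,-0.06,0,0,0,0,0]';python3 -m handwheel '[-1,-0.06,0,0,0,0,0, -1,-0.06,0,0,0,0,0]'; python3 - <<'E'
from ik import *
where()
E
```

```text
time_s: 6.95
tcp_pos: [590.6, 170.8, 148.5]
eef_rot: [-2.908, 0.636, 3.012]
contact_force: [-20.9, 1.3, -13.7]
finger_gap: -0.2
grasp_force: 12.5
time_s: 7.2
tcp_pos: [591.0, 170.8, 148.7]
eef_rot: [-2.908, 0.632, 3.013]
contact_force: [-33.0, 4.1, -18.6]
finger_gap: -0.1
grasp_force: 19.1
t 7.2 vln [-19.1, 52.6, 54.5] F [-33.3  -0.4 -18.6] tau [ 2.27  8.46 -1.79] q [ 0.16  0.58 -1.09  2.1   1.38  1.19 -0.34] gap -0.1
```

```bash
python3 - <<'E'
from ik import *
where()
O=orient(2,13,180)
rows([(wld((-30,52,54),S),O),(wld((-32,55,105),S),O),(wld((-90,119,105),S),O),(wld((-90,119,62),S),O)])
q=np.array(sense()['joints'])
for p in((-32,55,105),(-90,119,105),(-90,119,62),(-27,101,62)):
    q,e=ik(wld(p,S),O,q);print(q.round(2),round(e,3))
E
```

```text
t 7.2 vln [-19.1, 52.6, 54.5] F [-33.3  -0.4 -18.6] tau [ 2.27  8.46 -1.79] q [ 0.16  0.58 -1.09  2.1   1.38  1.19 -0.34] gap -0.1
[0.219, -0.008, 0.008, -0.016, -0.096, 0.009]
[0.238, -0.182, -1.0, -0.016, -0.096, 0.009]
[1.39, 1.066, -1.315, -0.016, -0.096, 0.009]
[1.407, 1.262, -0.478, -0.016, -0.096, 0.009]
[ 0.23  0.42 -1.18  2.14  1.24  1.16 -0.27] 0.0
[ 0.01  0.52 -1.15  2.13  1.26  1.28 -0.45] 0.0
[-0.01  0.6  -1.1   2.11  1.35  1.27 -0.48] 0.0
[ 0.09  0.56 -1.1   2.05  1.33  1.23 -0.32] 0.0
```

```bash
python3 -m handwheel '[-1,0.38,0,0,0,0,0, -1,0.4,-0.18,-1,0,0,0, -1,0.4,-0.18,-1,0,0,0, -1,1.55,1.07,-1.3,0,0,0, -1,1.55,1.07,-1.3,0,0,0, -1,1.55,1.07,-1.3,0,0,0]'; python3 - <<'E'
from ik import *
where()
c=imaging.calibration('wrist');cv2.imwrite('pics/w3.png',imaging.grab_frame('wrist')[:,:,::-1])
for nm,p in [('hasp',(-65,75,73)),('suptip shut',(0,88,56)),('hasp.2 tip',(-65+94*np.sin(.2),75+94*np.cos(.2),73))]: print(nm,proj(c,wld(p,S)).round(0))
O=orient(2,13,180); rows([(wld((-90,119,62),S),O)])
E
```

```text
time_s: 7.95
tcp_pos: [512.9, 250.3, 146.2]
eef_rot: [-2.909, 0.641, 3.013]
contact_force: [-0.7, -0.3, -0.0]
finger_gap: -0.3
grasp_force: 0.0
t 7.95 vln [-92.7, 120.8, 103.0] F [-0.6 -0.4 -0. ] tau [ 0.36  0.59 -0.  ] q [-0.05  0.59 -1.12  2.12  1.3   1.32 -0.52] gap -0.3
hasp [260. 312.]
suptip shut [291. 377.]
hasp.2 tip [407. 358.]
[-0.012, 0.175, 0.798, -0.019, -0.027, -0.016]
```

View pics/w3.png

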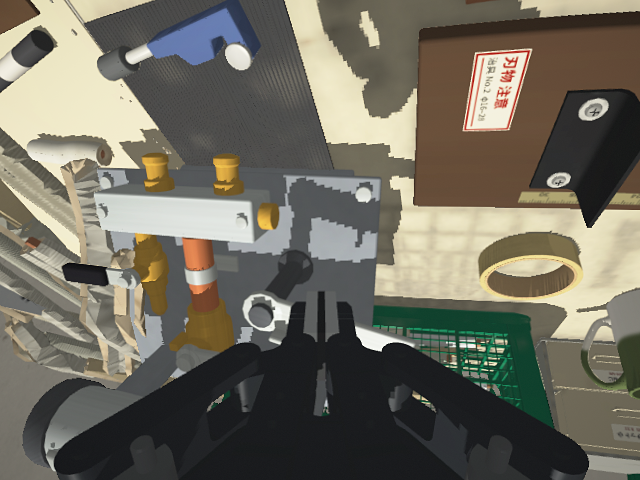

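```bash
python3 -m handwheel '[-1,0,0.17,0.4,0,0,0, -1,0,0.17,0.8,0,0,0, -1,0,0.17,0.8,0,0,0]'; python3 - <<'E'
from ik import *
where()
T=[]
for ph in(.25,.5,.75,1.,1.2,1.35,1.5,1.571):
    r=38;d=12+11*np.cos(ph)+14.5*np.sin(ph)
    c=np.array([-65,75])+r*np.array([np.sin(ph),np.cos(ph)])+d*np.array([-np.cos(ph),np.sin(ph)])
    print(c.round(0)); T.append((wld((*c,62),S),orient(2,13,180)))
rows(T)
E
```

```text
time_s: 8.38
tcp_pos: [538.5, 242.1, 113.5]
eef_rot: [-2.907, 0.642, 3.008]
contact_force: [-0.0, 0.3, -0.7]
finger_gap: 0.1
grasp_force: 0.0
t 8.38 vln [-89.8, 116.1, 61.0] F [-0.   0.3 -0.7] tau [ 0.4   0.58 -0.03] q [-0.06  0.66 -1.07  2.11  1.38  1.3  -0.54] gap 0.1
[-81. 118.]
[-72. 122.]
[-61. 123.]
[-49. 121.]
[-40. 116.]
[-34. 111.]
[-29. 105.]
[-27. 101.]
[-0.175, 0.039, -0.024, -0.044, -0.032, -0.033]
[-0.358, 0.113, -0.036, -0.044, -0.032, -0.033]
[-0.576, 0.137, -0.034, -0.044, -0.032, -0.033]
[-0.809, 0.093, -0.017, -0.044, -0.032, -0.033]
[-0.99, 0.003, 0.01, -0.044, -0.032, -0.033]
[-1.112, -0.095, 0.038, -0.044, -0.032, -0.033]
[-1.214, -0.217, 0.07, -0.044, -0.032, -0.033]
[-1.255, -0.283, 0.087, -0.044, -0.032, -0.033]
```

```bash
python3 -m handwheel '[-1,-0.18,0.04,-0.02,0,0,0, -1,-0.36,0.11,-0.02,0,0,0, -1,-0.58,0.13,-0.02,0,0,0, -1,-0.81,0.09,0,0,0,0, -1,-0.99,0,0.01,0,0,0, -1,-1.11,-0.1,0.04,0,0,0, -1,-1.2,-0.21,0.07,0,0,0, -1,-1.2,-0.25,0.07,0,0,0]'; python3 - <<'E'
from ik import *
where()
rows([(wld((-27,100,62),S),orient(2,13,180))])
E
```

```text
time_s: 9.38
tcp_pos: [584.4, 224.0, 149.8]
eef_rot: [-2.908, 0.643, 3.01]
contact_force: [-0.1, 2.1, 2.5]
finger_gap: 0.2
grasp_force: 1.5
t 9.38 vln [-29.7, 104.5, 63.2] F [-0.4  2.   2.5] tau [0.49 0.3  0.23] q [ 0.03  0.62 -1.08  2.04  1.36  1.26 -0.39] gap 0.2
[-0.053, -0.081, 0.046, -0.029, -0.023, -0.027]
```

```bash
python3 -m handwheel '[-1,-0.05,-0.08,0.03,0,0,0, -1,-0.05,-0.12,0.03,0,0,0, -1,-0.05,-0.12,0.03,0,0,0]';python3 - <<'E'
from ik import *
where()
E
python3 -m handwheel '[-1,0,-0.06,0,0,0,0, -1,0,-0.06,0,0,0,0]'; python3 - <<'E'
from ik import *
where()
E
```

```text
time_s: 9.75
tcp_pos: [585.4, 218.1, 150.8]
eef_rot: [-2.908, 0.642, 3.01]
contact_force: [1.1, 1.2, 0.6]
finger_gap: -0.1
grasp_force: 0.6
t 9.75 vln [-27.6, 98.7, 63.1] F [0.9 1.3 0.6] tau [0.42 0.34 0.24] q [ 0.05  0.61 -1.08  2.05  1.36  1.26 -0.39] gap -0.1
time_s: 10.0
tcp_pos: [584.3, 215.4, 151.4]
eef_rot: [-2.908, 0.642, 3.011]
contact_force: [-1.3, 1.5, 2.6]
finger_gap: -0.3
grasp_force: 1.6
t 10.0 vln [-27.9, 95.9, 64.0] F [-1.5  1.3  2.6] tau [0.45 0.56 0.1 ] q [ 0.05  0.61 -1.08  2.05  1.36  1.25 -0.38] gap -0.3
```

```bash
python3 -m handwheel '[-1,0,-0.06,0.04,0,0,0, -1,0,-0.1,0.04,0,0,0, -1,0,-0.1,0.04,0,0,0]'; python3 - <<'E'
from ik import *
where()
cv2.imwrite('pics/s4.png',cv2.resize(imaging.grab_frame('side')[165:345,170:355,::-1],None,fx=3.3,fy=3.3,interpolation=cv2.INTER_CUBIC))
E
```

```text
time_s: 10.38
tcp_pos: [584.0, 213.0, 151.6]
eef_rot: [-2.913, 0.642, 3.012]
contact_force: [-5.3, 13.1, 9.6]
finger_gap: -0.0
grasp_force: 7.0
t 10.38 vln [-27.7, 93.5, 64.1] F [-7.  12.3  9.6] tau [1.91 0.44 1.17] q [ 0.06  0.6  -1.08  2.06  1.36  1.24 -0.38] gap -0.0
```

View pics/s4.png

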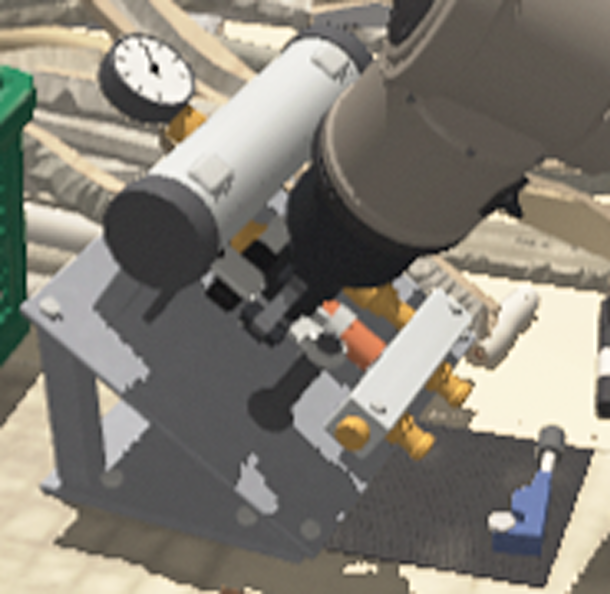

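```bash
python3 -m handwheel '[-1,0,-0.08,0,0,0,0, -1,0,-0.08,0,0,0,0]'; python3 - <<'E'
from ik import *
where()
E
python3 -m handwheel '[-1,0.1,0.6,0,0,0,0, -1,0.5,0.8,-0.4,0,0,0, -1,0.8,0.5,-1.2,0,0,0, -1,0.8,0.5,-1.4,0,0,0, -1,0.8,0.5,-1.4,0,0,0]'; python3 - <<'E'
from ik import *
where()
q=np.array(sense()['joints'])
for y in(180,):
  for p in((-90,0,115),(-95,-70,105),(-95,-87,45),(-40,-85,45),(-22,-75,45)):
    q,e=ik(wld(p,S),orient(2,13,y),q);print(q.round(2),round(e,3))
O=orient(2,13,180);rows([(wld((-95,-87,105),S),O),(wld((-95,-87,45),S),O)])
T=cv2.resize(imaging.grab_frame('top')[130:285,235:395,::-1],None,fx=2.4,fy=2.4,interpolation=cv2.INTER_CUBIC)
W=cv2.resize(imaging.grab_frame('side')[205:305,210:310,::-1],None,fx=3.72,fy=3.72,interpolation=cv2.INTER_CUBIC)
cv2.imwrite('pics/m5.png',np.hstack([T,W]))
E
```

```text
time_s: 10.68
tcp_pos: [583.5, 212.0, 152.0]
eef_rot: [-2.919, 0.642, 3.012]
contact_force: [9.3, 27.8, -7.2]
finger_gap: 0.1
grasp_force: 18.1
t 10.68 vln [-27.8, 92.4, 64.6] F [ 5.4 28.8 -7.2] tau [ 5.52 -0.07  3.89] q [ 0.07  0.6  -1.09  2.07  1.37  1.23 -0.38] gap 0.1
time_s: 11.3
tcp_pos: [520.1, 255.5, 177.9]
eef_rot: [-2.908, 0.643, 3.01]
contact_force: [-0.6, -0.4, -0.3]
finger_gap: 0.1
grasp_force: 0.0
t 11.3 vln [-69.3, 126.9, 125.3] F [-0.6 -0.5 -0.3] tau [ 0.34  0.62 -0.03] q [-0.03  0.55 -1.14  2.08  1.25  1.32 -0.45] gap 0.1
[ 0.26  0.3  -1.16  2.31  1.23  1.02 -0.36] 0.0
[ 0.39  0.22 -1.12  2.4   1.29  0.86 -0.33] 0.0
[ 0.37  0.4  -1.04  2.39  1.5   0.92 -0.45] 0.0
[ 0.42  0.38 -1.03  2.29  1.43  0.89 -0.28] 0.0
[ 0.41  0.38 -1.03  2.25  1.41  0.9  -0.24] 0.0
[0.543, -4.073, 1.356, -0.027, -0.021, -0.026]
[0.582, -3.799, 2.523, -0.027, -0.021, -0.026]
```

View pics/m5.png

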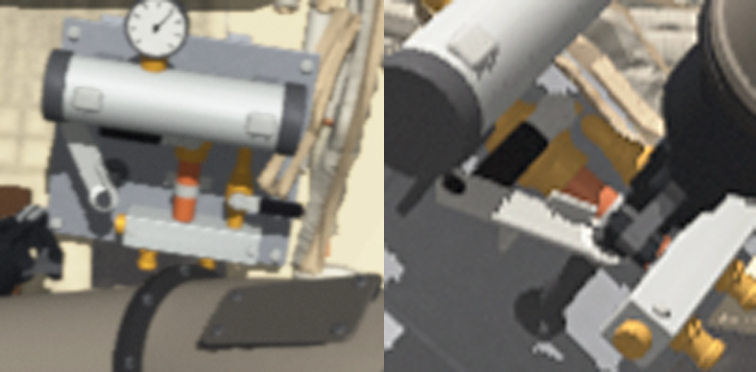

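```bash
python3 - <<'E'
from ik import *
for nm,px in(('side',(228.5,254.2)),('side',(269.4,268.2)),('top',(270,186.3)),('top',(277.5,213.3))):
    c=imaging.calibration(nm); p=on_panel(c,px,73,S); u=p-[-65,75]; print(nm,p.round(1),'phi',np.arctan2(u[0],u[1]).round(3),np.hypot(*u).round(0))
for nm in('side','top'):
    c=imaging.calibration(nm)
    for ph in(1.3,1.571): print(nm,ph,proj(c,wld((-65+84*np.sin(ph),75+84*np.cos(ph),73),S)).round(1),proj(c,wld((-65+60*np.sin(ph),75+60*np.cos(ph),73),S)).round(1))
E
```

```text
side [  9.5 119.1] phi 1.036 87.0
side [-65.8  75.3] phi -1.227 1.0
top [-5.7 98.4] phi 1.195 64.0
top [-67.6  75.4] phi -1.427 3.0
side 1.3 [231.5 246.3] [242.4 252.5]
side 1.571 [235.9 239.5] [245.4 247.6]
top 1.3 [271.3 177.2] [273.2 187.4]
top 1.571 [281.4 177.3] [280.3 187.5]
```

```bash
cat >look.py <<'E'
from ik import *
import sys
def comp(nm,im,kind,n,box):
    c=imaging.calibration(nm); hsv=cv2.cvtColor(im,cv2.COLOR_RGB2HSV)
    m=(hsv[...,2]<48) if kind=='dark' else ((hsv[...,2]>150)&(hsv[...,1]<40))
    pts=np.argwhere(m)[:,::-1].astype(float)
    lo_,hi_=np.min([proj(c,wld((v,l,n),S)) for v in box[:2] for l in box[2:]],0)-3,np.max([proj(c,wld((v,l,n),S)) for v in box[:2] for l in box[2:]],0)+3
    pts=pts[((pts>lo_)&(pts<hi_)).all(1)]
    w=np.array([on_panel(c,p,n,S) for p in pts])
    return w[(w[:,0]>box[0])&(w[:,0]<box[1])&(w[:,1]>box[2])&(w[:,1]<box[3])]
if __name__=='__main__':
    where()
    for nm in('side','top'):
        im=imaging.grab_frame(nm)
        for kind,n,box in(('dark',62,(-50,25,22,98)),('light',73,(-80,40,50,140))):
            w=comp(nm,im,kind,n,box)
            if len(w)<10: print(nm,kind,len(w)); continue
            # character map v down rows, l
            g=np.zeros((24,24),int); 
            iv=((w[:,0]-box[0])//5).astype(int); il=((w[:,1]-box[2])//5).astype(int); np.add.at(g,(iv,il),1)
            print(nm,kind,'rows v from',box[1],'down; cols l from',box[3],'(left) down')
            for r in range(int((box[1]-box[0])//5)-1,-1,-1): print(box[0]+5*r,''.join('#' if g[r,k] else '.' for k in range(int((box[3]-box[2])//5)-1,-1,-1)))
E
python3 look.py
```

```text
t 11.4 vln [-69.5, 126.2, 124.3] F [-0.1  0.2  1.2] tau [0.28 0.59 0.07] q [-0.03  0.55 -1.14  2.08  1.25  1.32 -0.45] gap -0.3
side dark rows v from 25 down; cols l from 98 (left) down
20 ......#........
15 ###.#..........
10 ...............
5 .############..
0 .############..
-5 ..###########..
-10 ..###########..
-15 ...#....####...
-20 ...............
-25 ...............
-30 ...............
-35 ...............
-40 ...............
-45 ...............
-50 ...............
side light rows v from 40 down; cols l from 140 (left) down
35 .................#
30 ..................
25 ..................
20 ..................
15 ..................
10 .......##.........
5 .......#..........
0 ..................
-5 ..................
-10 ..................
-15 ....#.##..........
-20 ....######........
-25 ....#######.......
-30 .....######.......
-35 .....######.##....
-40 ......#####..#....
-45 ......#####..##...
-50 .......#####..#...
-55 ........####..##..
-60 ........##########
-65 ........###......#
-70 .........##.......
-75 .#####.#.##.......
-80 #########.##......
top dark rows v from 
[... 227 characters left out ...]

-30 ...............
-35 ....####.......
-40 ....####.......
-45 .....###.......
-50 .......#.......
top light rows v from 40 down; cols l from 140 (left) down
35 ...###############
30 ...###############
25 ...###############
20 ....##############
15 ....##.....#######
10 ..................
5 ..................
0 ..................
-5 ..................
-10 ..................
-15 ........#.........
-20 .....######.......
-25 ......######......
-30 ......######......
-35 .......######.....
-40 .......######.....
-45 ........######....
-50 ........######...#
-55 ...###...######.##
-60 ...###....########
-65 ...####...##..####
-70 ..#####...##..####
-75 ..######..##...###
-80 ..######.......###
```

```bash
python3 - <<'E'
from ik import *
where()
O=orient(2,13,180);T=[]
for ph,ex,n in((.95,12,105),(.95,12,60),(1.1,0,60),(1.25,0,60),(1.4,0,60),(1.5,0,60),(1.571,0,60)):
    d=12+9*np.cos(ph)+7*np.sin(ph)+ex
    c=np.array([-65,75])+38*np.array([np.sin(ph),np.cos(ph)])+d*np.array([-np.cos(ph),np.sin(ph)])
    print(c.round(0)); T.append((wld((*c,n),S),O))
rows(T)
E
```

```text
t 11.5 vln [-69.8, 126.2, 124.2] F [ 0.2 -0.2 -0.7] tau [ 0.35  0.56 -0.01] q [-0.03  0.55 -1.14  2.08  1.25  1.32 -0.45] gap -0.3
[-54. 126.]
[-54. 126.]
[-41. 112.]
[-36. 107.]
[-31. 102.]
[-28.  97.]
[-27.  94.]
[-0.296, 0.076, 0.386, -0.035, -0.034, -0.027]
[-0.269, 0.283, 1.261, -0.035, -0.034, -0.027]
[-0.531, 0.023, 1.331, -0.035, -0.034, -0.027]
[-0.641, -0.069, 1.356, -0.035, -0.034, -0.027]
[-0.735, -0.181, 1.385, -0.035, -0.034, -0.027]
[-0.785, -0.265, 1.407, -0.035, -0.034, -0.027]
[-0.815, -0.329, 1.423, -0.035, -0.034, -0.027]
```

```bash
python3 -m handwheel '[-1,-0.3,0.08,0.4,0,0,0, -1,-0.27,0.28,1.26,0,0,0, -1,-0.27,0.28,1.26,0,0,0, -1,-0.53,0.02,1.33,0,0,0, -1,-0.64,-0.07,1.36,0,0,0, -1,-0.73,-0.18,1.38,0,0,0, -1,-0.78,-0.26,1.4,0,0,0, -1,-0.78,-0.28,1.4,0,0,0]'; python3 - <<'E'
from ik import *
where()
E
python3 -m handwheel '[-1,0,-0.06,0,0,0,0, -1,0,-0.06,0,0,0,0]'; python3 - <<'E'
from ik import *
where()
E
```

```text
time_s: 12.5
tcp_pos: [585.5, 217.1, 149.2]
eef_rot: [-2.909, 0.642, 3.01]
contact_force: [3.1, 5.1, -1.0]
finger_gap: -0.0
grasp_force: 2.2
t 12.5 vln [-28.4, 97.7, 61.6] F [ 2.4  5.4 -1. ] tau [1.22 0.29 0.79] q [ 0.05  0.61 -1.07  2.05  1.36  1.25 -0.39] gap -0.0
time_s: 12.75
tcp_pos: [584.8, 216.6, 149.8]
eef_rot: [-2.913, 0.642, 3.011]
contact_force: [6.6, 13.5, -5.0]
finger_gap: -0.1
grasp_force: 6.1
t 12.75 vln [-28.5, 97.1, 62.5] F [ 4.7 14.3 -5. ] tau [2.84 0.05 1.94] q [ 0.05  0.6  -1.07  2.06  1.36  1.24 -0.39] gap -0.1
```

```bash
python3 look.py | grep -A25 light; python3 - <<'E'
from ik import *
W=cv2.resize(imaging.grab_frame('side')[205:305,210:310,::-1],None,fx=4,fy=4,interpolation=cv2.INTER_CUBIC)
c=imaging.calibration('side')
T=cv2.resize(imaging.grab_frame('top')[150:240,240:340,::-1],None,fx=4,fy=4,interpolation=cv2.INTER_CUBIC)
cv2.imwrite('pics/m6.png',np.hstack([T,W[:360]]))
E
```

```text
side light rows v from 40 down; cols l from 140 (left) down
35 .................#
30 ..................
25 ..................
20 ..................
15 ..................
10 .......##.........
5 ......##..........
0 ..................
-5 ..................
-10 ..................
-15 ..........#.......
-20 .........##.......
-25 ..................
-30 ..................
-35 ..................
-40 ..................
-45 ..........#.......
-50 .........#####..#.
-55 .........#####.##.
-60 ...........#######
-65 ..............####
-70 ..............####
-75 .#####.#.....#....
-80 #########....#....
top dark rows v from 25 down; cols l from 98 (left) down
--
top light rows v from 40 down; cols l from 140 (left) down
35 ...###############
30 ...###############
25 ...###############
20 ....##############
15 ....##.....#######
10 ..................
5 ..................
0 ..................
-5 ..................
-10 ..................
-15 ...........####...
-20 ..........#####...
-25 ..........######..
-30 ..........######..
-35 ...........#####..
-40 ............###...
-45 .............##...
-50 ..............##.#
-55 ................##
-60 ...............###
-65 ...............###
-70 ...............###
-75 ...............###
-80 ...............###
```

View pics/m6.png

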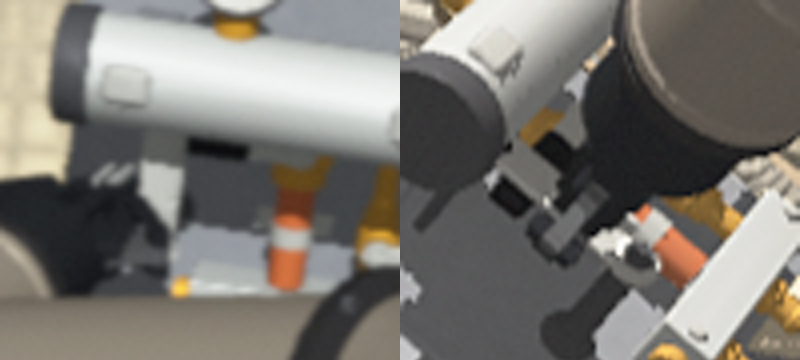

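```bash
python3 -m handwheel '[-1,0,0.03,0,0,0,0, -1,0,0.06,0,0,0,0, -1,0,0.09,0,0,0,0, -1,0,0.12,0,0,0,0, -1,0,0.15,0,0,0,0, -1,0,0.18,0,0,0,0, -1,0,0.21,0,0,0,0, -1,0,0.24,0,0,0,0]'; python3 look.py | grep -A25 'top light\|^t '
```

```text
time_s: 13.95
tcp_pos: [587.7, 225.4, 147.1]
eef_rot: [-2.908, 0.642, 3.01]
contact_force: [0.4, -0.2, 0.1]
finger_gap: 0.1
grasp_force: 0.0
t 13.95 vln [-28.7, 106.2, 59.3] F [ 0.5 -0.2  0.1] tau [0.32 0.58 0.03] q [ 0.03  0.62 -1.06  2.04  1.37  1.26 -0.39] gap 0.1
side dark rows v from 25 down; cols l from 98 (left) down
20 ...............
15 .######........
10 ...............
5 ###.....#####..
0 ###.....#####.#
-5 ###.....#######
-10 ###.....#######
-15 ##..###########
-20 .##############
-25 .##############
-30 .......########
-35 .......########
-40 ###############
-45 .##############
-50 ...############
side light rows v from 40 down; cols l from 140 (left) down
35 .................#
30 ..................
25 ..................
20 ..................
15 ..................
10 .......##.........
5 ......##..........
0 ..................
--
top light rows v from 40 down; cols l from 140 (left) down
35 ...###############
30 ...###############
25 ...###############
20 ....##############
15 ....##.....#######
10 ..................
5 ..................
0 ..................
-5 ..................
-10 ..................
-15 ...........####...
-20 ..........#####...
-25 ..........######..
-30 ..........######..
-35 ...........#####..
-40 ...........####...
-45 ...........####...
-50 ............####.#
-55 .............#####
-60 .............#####
-65 ..............####
-70 ..............####
-75 ..............####
-80 ................##
```

```bash
python3 -m handwheel '[-1,0.05,0.2,0,0,0,0, -1,0.1,0.4,0,0,0,0, -1,0.3,0.4,-0.6,0,0,0, -1,0.6,0.4,-1.2,0,0,0, -1,0.6,0.4,-1.2,0,0,0]'; python3 look.py | grep -A25 'top light\|^t '|grep -v '\-[6-8][05]'; python3 - <<'E'
from ik import *
O=orient(2,13,180);rows([(wld((-95,30,125),S),O),(wld((-95,-87,105),S),O),(wld((-95,-87,45),S),O)])
E
```

```text
time_s: 14.68
tcp_pos: [534.9, 268.3, 173.2]
eef_rot: [-2.91, 0.642, 3.013]
contact_force: [0.8, -0.2, -0.5]
finger_gap: -0.2
grasp_force: 0.0
t 14.68 vln [-61.3, 141.6, 114.0] F [ 0.8 -0.1 -0.5] tau [ 0.28  0.58 -0.02] q [-0.05  0.58 -1.12  2.04  1.27  1.33 -0.44] gap -0.2
side dark rows v from 25 down; cols l from 98 (left) down
20 ......#........
15 #######........
10 ...............
5 ###.....#####..
0 ###.....#####..
-5 ###.....#####..
-10 ###.....#####..
-15 ##......####...
-20 ...............
-25 ...............
-30 ...............
-35 ...............
-40 ...............
-45 ...............
-50 .........######
side light rows v from 40 down; cols l from 140 (left) down
35 .................#
30 ..................
25 ..................
20 ..................
15 ..................
10 .......##.........
5 ......##..........
0 ..................
--
top light rows v from 40 down; cols l from 140 (left) down
35 ...###############
30 ...###############
25 ...###############
20 ....##############
15 ....##.....#######
10 ..................
5 ..................
0 ..................
-5 ..................
-10 ..................
-15 ...........####...
-20 ..........#####...
-25 ..........######..
-30 ..........######..
-35 ...........####...
-40 ...........####...
-45 ..........#####...
-50 ....####.#######.#
-55 ...###############
[0.691, -2.199, 0.228, -0.023, -0.026, -0.019]
[0.713, -4.386, 1.151, -0.023, -0.026, -0.019]
[0.751, -4.113, 2.319, -0.023, -0.026, -0.019]
```

```bash
python3 -m handwheel '[-1,0.7,-1.1,0.1,0,0,0, -1,0.7,-2.2,0.2,0,0,0, -1,0.7,-3.3,0.7,0,0,0, -1,0.7,-4.4,1.1,0,0,0, -1,0.7,-4.4,1.1,0,0,0]'; python3 - <<'E'
from ik import *
where()
O=orient(2,13,180);rows([(wld((-94,-90,44),S),O)])
im=imaging.grab_frame('side'); c=imaging.calibration('side')
w=np.r_[look.comp('side',im,'dark',51,(-85,-20,-125,-65))] if 'look' in globals() else None
import look
for nm in('side','top'):
    w=look.comp(nm,imaging.grab_frame(nm),'dark',51,(-75,-40,-125,-66)); print(nm,len(w),w.mean(0).round(1) if len(w) else '',w.min(0).round(),w.max(0).round())
E
```

```text
time_s: 15.4
tcp_pos: [479.5, 38.2, 148.5]
eef_rot: [-2.904, 0.641, 3.005]
contact_force: [0.4, 0.3, 0.8]
finger_gap: 0.2
grasp_force: 0.0
t 15.4 vln [-94.9, -93.9, 107.4] F [0.4 0.3 0.8] tau [0.38 0.56 0.06] q [ 0.42  0.28 -1.14  2.43  1.36  0.9  -0.4 ] gap 0.2
[0.02, 0.374, 1.213, -0.08, -0.04, -0.052]
side 67 [-61.7 -86.1] [ -68. -107.] [-56. -66.]
top 94 [-57.8 -93. ] [ -66. -114.] [-49. -75.]
```

```bash
python3 -m handwheel '[-1,0,0.2,0.4,0,0,0, -1,0,0.35,0.8,0,0,0, -1,0,0.37,1.2,0,0,0, -1,0,0.37,1.2,0,0,0]'; python3 - <<'E'
from ik import *
where()
T=[]
for b,r in((0,36),(.3,36),(.6,35),(.9,34),(1.15,33),(1.35,32),(1.5,31),(1.571,31)):
    d=8+10*np.cos(b)+10*np.sin(b)
    c=np.array([-60,-52])+r*np.array([np.sin(b),-np.cos(b)])+d*np.array([-np.cos(b),-np.sin(b)])
    print(c.round(0)); T.append((wld((*c,43),S),orient(2+2*b/1.57,13,180)))
rows(T)
E
```

```text
time_s: 16.05
tcp_pos: [518.1, 45.3, 97.5]
eef_rot: [-2.91, 0.639, 3.011]
contact_force: [-1.2, 0.4, -0.0]
finger_gap: 0.0
grasp_force: 0.0
t 16.05 vln [-93.7, -81.7, 44.2] F [-1.2  0.2 -0. ] tau [ 0.4   0.61 -0.02] q [ 0.32  0.48 -1.04  2.39  1.55  1.   -0.52] gap 0.0
[-78. -88.]
[-69. -92.]
[-58. -93.]
[-47. -90.]
[-39. -85.]
[-33. -78.]
[-30. -73.]
[-29. -70.]
[-0.312, -0.117, 0.061, -0.013, -0.048, -0.014]
[-0.492, -0.203, 0.087, -0.013, -0.095, -0.014]
[-0.705, -0.219, 0.096, -0.013, -0.143, -0.014]
[-0.93, -0.163, 0.09, -0.013, -0.191, -0.014]
[-1.101, -0.054, 0.069, -0.013, -0.231, -0.014]
[-1.21, 0.07, 0.043, -0.013, -0.263, -0.013]
[-1.265, 0.18, 0.019, -0.013, -0.287, -0.013]
[-1.293, 0.236, 0.007, -0.013, -0.298, -0.013]
```

```bash
python3 -m handwheel '[-1,-0.31,-0.12,0.06,0,0,0, -1,-0.49,-0.2,0.09,0,-0.1,0, -1,-0.7,-0.22,0.1,0,-0.1,0, -1,-0.93,-0.16,0.09,0,-0.2,0, -1,-1.1,-0.05,0.07,0,-0.2,0, -1,-1.21,0.07,0.05,0,-0.25,0, -1,-1.26,0.18,0.03,0,-0.3,0, -1,-1.27,0.22,0.02,0,-0.3,0]'; python3 - <<'E'
from ik import *
where()
E
python3 -m handwheel '[-1,0,0.06,0,0,0,0, -1,0,0.06,0,0,0,0]'; python3 - <<'E'
from ik import *
where()
E
```

```text
time_s: 17.05
tcp_pos: [571.6, 46.8, 134.7]
eef_rot: [-2.899, 0.683, 3.023]
contact_force: [-4.0, -9.8, 1.6]
finger_gap: -0.1
grasp_force: 4.9
t 17.05 vln [-29.1, -72.9, 44.4] F [ -2.7 -10.3   1.6] tau [-1.25  1.18 -1.39] q [ 0.35  0.46 -1.03  2.29  1.53  0.99 -0.4 ] gap -0.1
time_s: 17.3
tcp_pos: [571.9, 47.2, 134.3]
eef_rot: [-2.894, 0.684, 3.022]
contact_force: [-11.9, -15.6, 12.4]
finger_gap: -0.0
grasp_force: 11.3
t 17.3 vln [-29.1, -72.5, 44.0] F [ -9.6 -17.   12.4] tau [-2.86  1.   -2.53] q [ 0.34  0.46 -1.03  2.29  1.53  1.   -0.41] gap -0.0
```

```bash
python3 -m handwheel '[-1,0.02,0.06,0,0,0,0, -1,0.02,0.06,-0.02,0,0,0]'; python3 - <<'E'
from ik import *
where()
E
python3 -m handwheel '[-1,0,-0.05,0,0,0,0, -1,0,-0.1,0,0,0,0, -1,0,-0.15,0,0,0,0, -1,0,-0.2,0,0,0,0, -1,0,-0.25,0,0,0,0, -1,0.02,-0.4,0,0,0,0]';  python3 - <<'E'
from ik import *
import look
where()
for nm in('side','top'):
    im=imaging.grab_frame(nm); box=(-75,15,-100,-30)
    w=look.comp(nm,im,'dark',51,box); g=np.zeros((18,14),int)
    np.add.at(g,(((w[:,0]+75)//5).astype(int),((w[:,1]+100)//5).astype(int)),1); print(nm,'l -30 left ... -100 right')
    for r in range(17,-1,-1): print(-75+5*r,''.join('#' if x else '.' for x in g[r,::-1]))
E
```

```text
time_s: 17.55
tcp_pos: [571.6, 47.8, 134.4]
eef_rot: [-2.89, 0.685, 3.021]
contact_force: [-5.6, -27.4, 11.5]
finger_gap: -0.0
grasp_force: 14.2
t 17.55 vln [-29.4, -71.9, 44.2] F [ -1.8 -27.9  11.5] tau [-4.77  0.05 -3.71] q [ 0.34  0.47 -1.03  2.29  1.53  1.01 -0.41] gap -0.0
time_s: 18.3
tcp_pos: [566.1, 34.5, 136.3]
eef_rot: [-2.901, 0.682, 3.023]
contact_force: [-0.9, -0.2, -0.2]
finger_gap: -0.1
grasp_force: 0.0
t 18.3 vln [-31.2, -85.8, 47.9] F [-0.9 -0.3 -0.2] tau [ 0.36  0.6  -0.02] q [ 0.38  0.44 -1.03  2.31  1.54  0.96 -0.4 ] gap -0.1
side l -30 left ... -100 right
10 ..............
5 ..............
0 .###..........
-5 #####.........
-10 #####.........
-15 .####.........
-20 #####.........
-25 #####.......#.
-30 #####....#####
-35 .####...#####.
-40 #####...###...
-45 ...........##.
-50 ............##
-55 ..............
-60 ..............
-65 ..............
-70 ..............
-75 ..............
top l -30 left ... -100 right
10 ..............
5 ..............
0 ..........####
-5 ...###.....##.
-10 ..####........
-15 ..#####.......
-20 ..####........
-25 ..####........
-30 ...###........
-35 ..####......##
-40 ..#######..###
-45 ##############
-50 ##############
-55 ##.###########
-60 ##############
-65 ##############
-70 ##############
-75 ##############
```

```bash
python3 -m handwheel '[-1,0.1,-0.2,0,0,0,0, -1,0.3,-0.2,-0.6,0,0,0, -1,0.8,-0.2,-1.4,0,0,0, -1,0.8,-0.2,-1.4,0,0,0, -1,0.8,-0.2,-1.4,0,0,0]'; python3 - <<'E'
from ik import *
import look
where()
def fit(nm,kind,n,box,piv):
    w=look.comp(nm,imaging.grab_frame(nm),kind,n,box); d=w-w.mean(0); u=np.linalg.svd(d,full_matrices=False)[2][0]; print(nm,kind,len(w),'centre',w.mean(0).round(1),'axis deg from v',np.degrees(np.arctan2(u[1],u[0])).round(1)%180)
for nm in('side','top'):
    fit(nm,'dark',51,(-45,10,-66,-33),None)
    fit(nm,'light',73,(-50,-16,55,95),None)
    fit(nm,'dark',62,(-18,8,20,61),None)
E
```

```text
time_s: 19.02
tcp_pos: [492.3, 49.6, 165.8]
eef_rot: [-2.9, 0.683, 3.023]
contact_force: [-0.1, -0.4, 0.4]
finger_gap: 0.1
grasp_force: 0.0
t 19.02 vln [-75.9, -80.9, 115.2] F [-0.  -0.4  0.4] tau [0.37 0.59 0.01] q [ 0.4   0.26 -1.14  2.41  1.37  0.92 -0.4 ] gap 0.1
side dark 108 centre [-19.5 -42.6] axis deg from v 0.09999999999999432
side light 160 centre [-33.6  78.8] axis deg from v 30.80000000000001
side dark 60 centre [-1.7 44.9] axis deg from v 88.2
top dark 110 centre [-18.5 -51.8] axis deg from v 179.3
top light 127 centre [-32.6  75.2] axis deg from v 176.8
top dark 63 centre [-2.7 44.9] axis deg from v 90.7
```

```bash
python3 look.py | grep -A24 light
```

```text
side light rows v from 40 down; cols l from 140 (left) down
35 .................#
30 ..................
25 ..................
20 ..................
15 ..................
10 .......##.........
5 ......##..........
0 ..................
-5 ..................
-10 ..................
-15 ..........#.#.....
-20 .........######...
-25 .........######...
-30 .........######...
-35 .........######.#.
-40 .........#####.##.
-45 .........#####.##.
-50 .........#####.##.
-55 .........#####..#.
-60 .........#########
-65 .........##...####
-70 .........##...####
-75 .#####.#.##..#....
-80 #########.####....
--
top light rows v from 40 down; cols l from 140 (left) down
35 ...###############
30 ....##############
25 ....##############
20 ....##############
15 ............##.##.
10 ..................
5 ..................
0 ..................
-5 ..................
-10 ..................
-15 ...........####...
-20 ...........####...
-25 ..........######..
-30 ..........#####...
-35 ...........####...
-40 ...........####...
-45 ...........####...
-50 ..........#####...
-55 ..........#####...
-60 ..........######..
-65 ..........##..##..
-70 ..#.......#...##..
-75 ..#............#.#
-80 ..#..............#
```

The strap runs straight up the slope in both views, the supply lever is square across its pipe, and the bleed lever is in line with its own pipe. The arm is clear, so I'm handing in.

```bash
python3 -c "
from bench import sign_off; print(sign_off())"
```

```text
the job is handed in; nothing more can be done
None
```

The air is locked off and handed in at about 19 s: supply lever shut against its stop, hasp over it at its stop, then bleed cock fully open; the hasp slipped back about 30° as I first pulled away, so I pushed it home again before opening the bleed.

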